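Put the measured parts back in their holders

TASK

The four machined aluminium parts on the inspection bench have been measured: put each one into the holder made for it. The round bush goes over the post, the six-sided piece into the six-sided tray and the oblong block into the oblong tray, each sitting flat on the holder's floor the same way up as now, and the shaft goes into the two V-notches of the cradle with its square collar midway between them. Set the parts down gently rather than dropping them, and leave the jar and the caliper where they are.

Things in the scene. Friction and masses are not known exactly. Their poses are not given: they have to be found in the camera images.
- bush_mid (a point): round aluminium bush standing on end on the table: outer diameter 50, bore 30 (open through), height 40 mm. This point is its centre, on the axis, half-way up (20 mm above its underside); z along the bore, up.
- hexbar_mid (a point): solid six-sided aluminium piece standing on its end face: 46 mm across flats, 53 mm across corners, height 40 mm. This point is its centre, half-way up (20 mm above its underside). Its own x axis is square to one pair of flats (the other pairs are turned by 60 and 120 degrees); z up.
- block_mid (a point): plain aluminium block lying on the table: 70 mm (its x) by 34 mm (its y) by 40 mm high (its z, up). This point is its centre, 20 mm above its underside.
- shaft_mid (a point): aluminium shaft lying on the table along its own x axis: 140 mm long, round journals of 20 mm diameter at both ends, and in the middle a square collar 34 x 34 mm, 40 mm long, on whose flat it rests. This point is its centre, in the middle of the collar, 17 mm above the table while it lies there; y is across the collar, z up.
- post_base_seat (a point): holder of the bush, fixed: black disc of 72 mm diameter, 6 mm thick, with a white upright post in its middle, 14 mm in diameter, its top 26 mm above the table (20 mm above the disc). This point is where the bush's centre comes to rest: on the post's axis, 26 mm above the table; z up.
- hex_tray_seat (a point): holder of the six-sided piece, fixed: six-sided black tray, floor 5 mm above the table, grey rim 5 mm thick with its top 10 mm above the table; across flats 62 mm inside, 72 outside. Fingers must clear the rim: hold the piece at least 8 mm above its underside. This point: where the piece's centre comes to rest, 25 mm above the table. Its x is square to one pair of rim sides.
- oblong_tray_seat (a point): holder of the block, fixed: oblong black tray, floor 5 mm above the table, grey rim 5 mm thick with its top 10 mm above the table; inside 86 (x) by 50 mm (y), outside 96 by 60. Fingers must clear the rim: hold the block at least 8 mm above its underside. This point: where the block's centre comes to rest, 25 mm above the table. The block's length goes along x, either way round.
- cradle_seat (a point): holder of the shaft, fixed: black base 120 (x) by 60 mm (y), 6 mm thick; two grey uprights 10 mm thick at x = -45 and 45 mm, tops 40 mm above the table, each with a 90 degree V-notch 36 mm wide at the mouth; 80 mm clear between them. The journals lie in the notches, shaft along x, either way round. This point: where the shaft's centre comes to rest, 36 mm above the table.
- jar: bystander: small closed glass jar with a white lid, 40 mm in diameter, 50 mm high, standing among the parts; origin at the centre of its underside. Not to be moved.
- caliper: bystander: digital caliper lying flat, 230 mm long (its x), about 75 mm wide, 15 mm high, beyond the parts; origin on the table under the middle of its beam. Not to be moved.

How it is judged (in metres and radians):
At the end, for the whole second after the job is handed in: At rest: bush, six-sided piece and block each within 12 mm of their own holder's centre, 3 mm of seated height, 0.06 rad of upright; shaft in both notches, within 16 mm of the middle (6 mm across, 5 mm in height), 0.09 rad of parallel. Nothing dropped, jar and caliper unmoved (25 mm) (horizontal distance between bush_mid and post_base_seat below 0.012 m and z of bush_mid in the frame of post_base_seat between -0.004 and 0.003 m and angle between each of bush_mid, hexbar_mid, block_mid's own z axis and vertical below 0.06 rad and linear speed of each of bush, hexbar, block, shaft below 0.02 m/s and horizontal distance between hexbar_mid and hex_tray_seat below 0.012 m and z of hexbar_mid in the frame of hex_tray_seat between -0.004 and 0.003 m and horizontal distance between block_mid and oblong_tray_seat below 0.012 m and z of block_mid in the frame of oblong_tray_seat between -0.004 and 0.003 m and horizontal distance between shaft_mid and cradle_seat below 0.016 m and z of shaft_mid in the frame of cradle_seat between -0.004 and 0.005 m and y of shaft_mid in the frame of cradle_seat between -0.006 and 0.006 m and angle between the x axis of shaft_mid and the x axis of cradle_seat, either way round below 0.09 rad); the robot touches nothing.
It fails at once if the jar is pushed more than 25 mm (distance of jar from where it was at the start of the episode above 0.025 m).
It fails at once if the caliper is pushed more than 25 mm (distance of caliper from where it was at the start of the episode above 0.025 m).
It fails at once if a part is dropped: falling free with its centre more than 75 mm above the table ((height (world z) of bush_mid above 0.075 m and contact force between bush and anything else below 0.005 N) or (height (world z) of hexbar_mid above 0.075 m and contact force between hexbar and anything else below 0.005 N) or (height (world z) of block_mid above 0.075 m and contact force between block and anything else below 0.005 N) or (height (world z) of shaft_mid above 0.075 m and contact force between shaft and anything else below 0.005 N)).
It also fails if it takes over 106 s, if anything falls off the work surface, if the arm or the gripper's body presses on something with over 40 N, if the wrist force passes 120 N, or if a joint passes its speed limit or range.

ROBOT

A 6-joint arm with a two-finger parallel gripper is mounted at the origin on the work surface. World frame = base frame: x ahead of the robot, y to its left, z up, the work surface at z = 0. Lengths are in mm, angles in degrees, forces in N, time in s.
With the tool pointing down it reaches from about 300 to 850 mm from the base axis. Payload 4.2 kg.
Tool frame: the origin (TCP) lies between the finger pads; the fingertips stand 22 mm ahead of it and the grasp point (between the pads) lies 3 mm ahead of it; z points along the fingers, y is the direction in which the jaws open and shut (so a half turn about z gives the same grasp; the last joint's range is limited). The gripper opens to 91 mm and grips with 3 to 60 N. Pads are 32 mm wide; open, the fingers measure 118 mm over their backs; the gripper's body (76 mm by 178 mm) begins 60 mm behind the grasp point.
Start: joints at [-67.093, 18.312, 89.639, -0, 72.044, -1.146], TCP at [234.361, -525.086, 235.976] pointing down, gripper open.
Joint ranges: [-177.97, 177.97], [-48.28, 115.42], [12.27, 149.76], [-77.06, 257.06], [2.81, 150.46], [-146.56, 146.56]. Speed limits (degrees/s): [147.25, 147.25, 180, 180, 180, 180].

INTERFACE

Orientations are given as [roll, pitch, yaw] about the fixed x, y, z axes, in that order (R = Rz(yaw) Ry(pitch) Rx(roll)).
In Python, from workcell import * gives the robot as it stands.
- The arm moves only by the shell command python3 -m jog 'ROWS' [OPENING] [FORCE]. ROWS is text: rows parted by semicolons, each of 6 numbers parted by spaces: the shift along the tool's x, y, z in units of 0.5 m (1.0 is 0.5 m), then the turn, a rotation vector about the tool's x, y, z in units of pi/2 rad (1.0 is pi/2 rad). A call has 1 to 20 rows; each row is the pose to reach, as a shift and turn from the pose measured when the call began, along the tool's axes at that moment; what a row does not reach only later rows make up. A row lasts 1/12 s, in which the tool goes at most 41.7 mm and 7.16 degrees, less where a joint would pass 70% of its speed; a pose out of reach is approached as far as the arm can. A call with a number of a shift or a turn outside -1 to 1 is refused whole. A call with a gripper value outside its range is refused whole. OPENING is the opening, from -1 (shut) to 1 (fully open), set as the call begins (- or left out, the last holds). The fingers move at their own pace and stop on an object; FORCE is the grip in N (left out, the last holds). Time passes only in rows, so rows that repeat a pose let the fingers close. It gives the time, the measured TCP pose, the force and the opening at its end, in the units of the state.
- state(): the state, without advancing time (a new reading comes with each control period).
- grab_frame(name): name is "side" or "top" or "wrist"; returns the picture (400x640x3 uint8, red, green, blue); there is no depth.
- calibration(name): a dict with "mtx" (3x3 intrinsics, pixels), "rvec" (rotation vector, rad) and "tvec" (3), from world to camera coordinates, as OpenCV has them. Camera axes: x right, y down, z forward; pixel columns grow to the right and rows downward; lengths in mm; the calibration is good to about 2 mm. A picture is of the moment at which its call begins: read the wrist's pose just before it. calibration takes no time and is no camera call; for the wrist camera it gives the pose at the moment of the call.
- job_done(): hands the job in, once; it reports no verdict.
Trained networks look in the newest picture that a camera, given by its name, has taken for a name from the list of things; names that differ only in an ending like _2 or _b are one class to them, and where a whole thing is asked for, a point or a joint stands for the part that bears it (a point fixed in the world has none). Each returns a list of dicts, best first, with "confidence" (0 to 1); they miss things now and then, are a little off and sometimes report something else, mostly with a low value. They report only what shows in the picture. A call takes as long as a camera call.
- spot_in(query, camera): "rect" ([left, top, right, bottom] in pixels, round what is visible of it).
- tip_of(query, camera): "location" ([column, row] in pixels: a listed point, or the origin of a listed thing).
The state is a dict: "time_s": time; "qpos": joint angles; "qvel": joint speeds; "effort": joint torques, N m; "ee_pos": TCP position; "ee_rot": TCP orientation; "force": force on the tool from outside, world axes, zero at the start; "torque": the same for the moment, N m; "gripper_width": finger opening in mm.
Only numpy, scipy, OpenCV 4.12 (cv2) and the standard library are available. Lean on these libraries where they do the work, as an engineer would, in place of code of your own. Each camera call takes 0.05 s, during which the arm holds its last target. There are 200 camera calls.

## Working session

There is one attempt and no reset: what is moved stays moved. The work goes in short steps, Python scripts to look and compute and a shell command to move; the robot and the scene stay as the last step left them, time stands still between calls to the robot, and variables do not carry over. Pictures are saved under pics/ and viewed, about 12 in all and at most 16, crops included, and the job is handed in when it is done.

```bash
mkdir -p pics; ls
cat > h.py <<'E'
from workcell import *
import numpy as np, cv2
from scipy.spatial.transform import Rotation as R
def ray(cam,px,z,cal=None):
    c=cal or calibration(cam); M,_=cv2.Rodrigues(np.array(c["rvec"],float)); t=np.array(c["tvec"],float).ravel()
    d=M.T@np.linalg.inv(np.array(c["mtx"]))@np.array([px[0],px[1],1.0]); o=-M.T@t
    return o+d*(z-o[2])/d[2]
def proj(cam,P,cal=None):
    c=cal or calibration(cam)
    return cv2.projectPoints(np.array(P,float).reshape(-1,3),np.array(c["rvec"],float),np.array(c["tvec"],float),np.array(c["mtx"],float),None)[0].reshape(-1,2)
Z=dict(bush_mid=20,hexbar_mid=20,block_mid=20,shaft_mid=17,post_base_seat=26,hex_tray_seat=25,oblong_tray_seat=25,cradle_seat=36,jar=0,caliper=0)
E
python3 - <<'E'
from h import *
s=state();print(s["time_s"],s["ee_pos"],s["ee_rot"],s["gripper_width"])
for cam in("top","side"):
    f=grab_frame(cam);cv2.imwrite(f"pics/{cam}0.png",f[:,:,::-1])
    for n in Z:
        r=tip_of(n,cam)[:2]
        print(cam,n,[(round(q["confidence"],2),np.round(q["location"]),np.round(ray(cam,q["location"],Z[n])[:2])) for q in r])
print(state()["time_s"])
E
```

```text
pics
0.0 [ 234.17640932 -524.64168536  235.14024956] [-1.79900734e+02 -9.14368940e-04  2.40539268e+01] 91.39533535639477
top bush_mid [(0.8, array([482., 229.]), array([ 549., -377.]))]
top hexbar_mid [(0.86, array([152., 219.]), array([554., 401.]))]
top block_mid [(0.98, array([278., 247.]), array([495.,  99.]))]
top shaft_mid [(0.8, array([371., 182.]), array([ 657., -119.]))]
top post_base_seat [(0.83, array([210., 286.]), array([402., 251.])), (0.38, array([259., 188.]), array([634., 150.]))]
top hex_tray_seat [(0.72, array([432., 291.]), array([ 402., -257.]))]
top oblong_tray_seat [(0.59, array([261., 188.]), array([634., 144.]))]
top cradle_seat [(0.91, array([368., 269.]), array([ 449., -111.])), (0.52, array([372., 183.]), array([ 650., -119.]))]
top jar [(0.68, array([325., 222.]), array([560., -11.]))]
top caliper [(0.69, array([334., 136.]), array([776., -27.]))]
side bush_mid [(0.71, array([353., 108.]), array([ 542., -385.]))]
side hexbar_mid [(0.57, array([285., 379.]), array([553., 402.]))]
side block_mid [(0.69, array([345., 251.]), array([488., 102.]))]
side shaft_mid [(0.89, array([294., 170.]), array([ 657., -120.]))]
side post_base_seat [(0.61, array([369., 322.]), array([414., 262.])), (0.15, array([322., 216.]), array([557.,  19.]))]
side hex_tray_seat [(0.9, array([400., 147.]), array([ 398., -245.]))]
side oblong_tray_seat [(0.69, array([276., 257.]), array([634., 150.]))]
side cradle_seat [(0.64, array([376., 178.]), array([ 447., -114.]))]
side jar [(0.92, array([322., 215.]), array([560.,  -4.]))]
side caliper [(0.77, array([235., 195.]), array([786., -25.]))]
1.1
```

Run:
```python
import cv2
f=cv2.imread("pics/top0.png"); cv2.imwrite("pics/top0c.png",cv2.resize(f[100:340,100:540],(800,436),interpolation=cv2.INTER_CUBIC))
```

```text
(no output)
```

View pics/top0c.png

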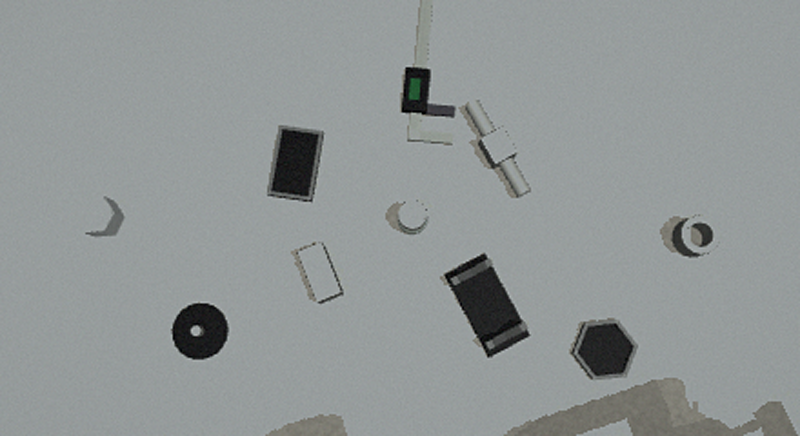

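View pics/side0.png

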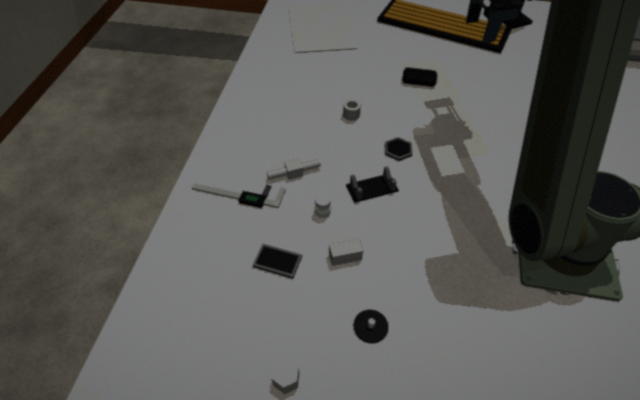

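The detections from both cameras agree, and they match the pictures. Crop pixel positions are bush (693,236), hex (105,217), block (318,272), shaft (497,149), cradle (487,305), hex tray (604,349), post (199,331) and oblong tray (297,163). Next I'll write a move helper and check the wrist camera geometry.

```bash
cat >> h.py <<'E'
def go(*targets):
    """each target (x,y,z,yaw of tool frame [deg], pointing down) -> row numbers"""
    s=state(); p=np.array(s["ee_pos"]); r=R.from_euler("xyz",s["ee_rot"],degrees=True)
    for x,y,z,yaw in targets:
        d=r.inv().apply(np.array([x,y,z])-p)/500
        w=(r.inv()*R.from_euler("xyz",[180,0,yaw],degrees=True)).as_rotvec()/(np.pi/2)
        print("shift",np.round(d,4),"turn",np.round(w,4),"rows>=",np.ceil(max(np.linalg.norm(d)*500/41.7,np.linalg.norm(w)*90/7.16)))
E
python3 - <<'E'
from h import *
c=calibration("wrist");s=state();r=R.from_euler("xyz",s["ee_rot"],degrees=True)
M=cv2.Rodrigues(np.array(c["rvec"],float))[0];o=-M.T@np.array(c["tvec"]).ravel()
print("cam in tool",r.inv().apply(o-s["ee_pos"]),"axes",r.inv().apply(M))
print([np.round(r.inv().apply(ray("wrist",p,0)-s["ee_pos"])) for p in((0,0),(320,200),(640,400))])
go((546,-330,235,0),(546,-381,235,24))
E
```

```text
cam in tool [  77.66242311    1.64561886 -148.37857203] axes [[-6.74329027e-04  9.99998806e-01  1.39053279e-03]
 [-9.62538418e-01 -2.72031628e-04 -2.71145199e-01]
 [-2.71144497e-01 -1.52128231e-03  9.62537452e-01]]
[array([ 212., -374.,  236.]), array([-30.,  -1., 236.]), array([-389.,  551.,  236.])]
shift [ 0.7282 -0.1023  0.0019] turn [ 0.     -0.      0.2672] rows>= 9.0
shift [ 0.6867 -0.0091  0.0019] turn [0.     0.     0.0006] rows>= 9.0
```

```bash
python3 -m jog '0.687 -0.009 0.0 0 0 0;0.687 -0.009 0.0 0 0 0;0.687 -0.009 0.0 0 0 0;0.687 -0.009 0.0 0 0 0;0.687 -0.009 0.0 0 0 0;0.687 -0.009 0.0 0 0 0;0.687 -0.009 0.0 0 0 0;0.687 -0.009 0.0 0 0 0;0.687 -0.009 0.0 0 0 0;0.687 -0.009 0.0 0 0 0;0.687 -0.009 0.0 0 0 0;0.687 -0.009 0.0 0 0 0' 1
cat >> h.py <<'E'
def look(name,tag):
    c=calibration("wrist"); f=grab_frame("wrist"); cv2.imwrite(f"pics/{tag}.png",f[:,:,::-1])
    for n in name.split():
        for q in tip_of(n,"wrist")[:2]:
            print(n,round(q["confidence"],2),np.round(q["location"],1),np.round(ray("wrist",q["location"],Z[n],c),1))
    s=state();print(s["time_s"],np.round(s["ee_pos"],1),np.round(s["ee_rot"],2)); return f,c
E
python3 - <<'E'
from h import *
look("bush_mid hex_tray_seat cradle_seat shaft_mid","w1")
E
```

```text
time_s: 2.1
ee_pos: [544.8, -381.7, 236.0]
ee_rot: [-180.0, 0.1, 24.0]
force: [0.4, -1.1, -0.2]
gripper_width: 91.0
bush_mid 0.97 [317.6 181.7] [ 543.  -377.8   20. ]
hex_tray_seat 0.97 [198.2 239. ] [ 405.8 -261.5   25. ]
cradle_seat 0.64 [ 88.7 161.9] [ 455.5 -112.1   36. ]
shaft_mid 0.19 [ 88.2 161.7] [446.7 -98.4  17. ]
2.35 [ 545.1 -381.8  236.4] [179.98   0.    23.95]
```

View pics/w1.png

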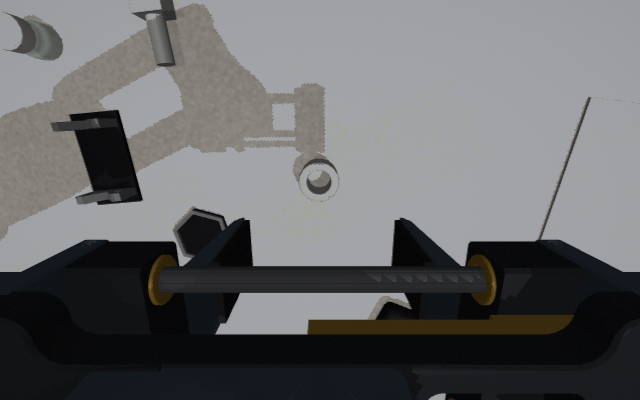

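```bash
python3 -m jog '0 -0.006 0.15 0 0 0;0 -0.006 0.3 0 0 0;0 -0.006 0.3 0 0 0;0 -0.006 0.38 0 0 0;0 -0.006 0.4 0 0 0;0 -0.006 0.412 0 0 0;0 -0.006 0.412 0 0 0;0 -0.006 0.412 0 0 0;0 -0.006 0.412 0 0 0'
python3 -m jog '0 0 0 0 0 0;0 0 0 0 0 0;0 0 0 0 0 0;0 0 0 0 0 0;0 0 0 0 0 0;0 0 0 0 0 0;0 0 0 0 0 0;0 0 0 0 0 0' -1 25
python3 - <<'E'
from h import *
look("bush_mid","w2")
E
```

```text
time_s: 3.1
ee_pos: [545.5, -380.6, 33.4]
ee_rot: [179.7, -0.2, 23.9]
force: [0.1, 0.8, 0.5]
gripper_width: 91.4
time_s: 3.77
ee_pos: [545.2, -379.9, 33.4]
ee_rot: [179.8, -0.1, 23.9]
force: [-1.3, 2.1, 2.7]
gripper_width: 50.2
bush_mid 0.74 [320.8 246.8] [ 547.8 -379.7   20. ]
3.8667 [ 545.2 -379.9   33.4] [ 1.798e+02 -1.400e-01  2.393e+01]
```

View pics/w2.png

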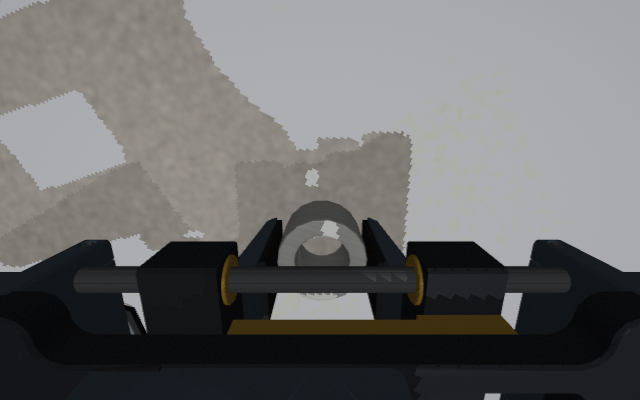

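Run:
```python
from h import *
go((545,-380,170,24),(340,222,170,24))
```

```text
shift [ 0.0003  0.0009 -0.2732] turn [ 0.0023 -0.0015 -0.0008] rows>= 4.0
shift [ 0.1139 -1.2659 -0.2774] turn [ 0.0023 -0.0015 -0.0008] rows>= 16.0
```

```bash
python3 -m jog '0 0 -0.04 0 0 0;0 0 -0.1 0 0 0;0 0 -0.18 0 0 0;0 0 -0.27 0 0 0;0 -0.06 -0.27 0 0 0;0.02 -0.14 -0.27 0 0 0;0.07 -0.8 -0.27 0 0 0;0.07 -0.8 -0.27 0 0 0;0.07 -0.8 -0.27 0 0 0;0.07 -0.8 -0.27 0 0 0;0.07 -0.8 -0.27 0 0 0;0.07 -0.8 -0.27 0 0 0;0.07 -0.8 -0.27 0 0 0;0.07 -0.8 -0.27 0 0 0;0.07 -0.8 -0.27 0 0 0'
python3 - <<'E'
from h import *
go((340,222,170,24))
E
```

```text
time_s: 5.12
ee_pos: [411.5, 4.9, 166.7]
ee_rot: [180.0, -0.1, 24.3]
force: [-0.5, -0.6, -1.6]
gripper_width: 50.3
shift [ 0.0482 -0.4547 -0.007 ] turn [ 0.0005 -0.0009  0.0029] rows>= 6.0
```

```bash
python3 -m jog '0.05 -0.455 0 0 0 0;0.05 -0.455 0 0 0 0;0.05 -0.455 0 0 0 0;0.05 -0.455 0 0 0 0;0.05 -0.455 0 0 0 0;0.05 -0.455 0 0 0 0;0.05 -0.455 0 0 0 0;0.05 -0.455 0 0 0 0;0.05 -0.455 0 0 0 0'
python3 - <<'E'
from h import *
f,c=look("post_base_seat bush_mid block_mid oblong_tray_seat hexbar_mid","w3")
E
```

```text
time_s: 5.87
ee_pos: [341.2, 222.0, 166.3]
ee_rot: [179.9, -0.1, 24.3]
force: [-1.1, -0.3, -0.7]
gripper_width: 50.4
post_base_seat 0.62 [315.1 116.3] [412.9 259.8  26. ]
bush_mid 0.9 [318.4 245.5] [287.8 200.6  20. ]
block_mid 0.94 [496.7 111.4] [490.4  99.2  20. ]
6.1667 [341.1 221.8 166.5] [ 1.7995e+02 -8.0000e-02  2.4160e+01]
```

View pics/w3.png

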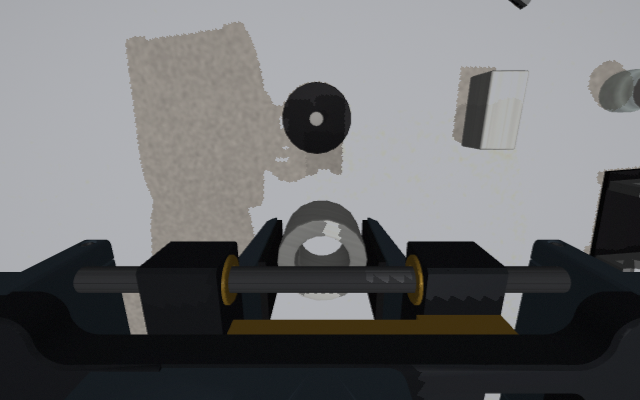

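Run:
```python
from h import *
c=calibration("wrist");f=cv2.imread("pics/w3.png");g=f.max(2)
print("posttop",ray("wrist",(316,118.5),26,c))
roi=np.zeros_like(g);roi[75:160,270:360]=(g[75:160,270:360]<70);n,l,st,ce=cv2.connectedComponentsWithStats(roi)
k=1+np.argmax(st[1:,4]);print(st[k],ce[k],[ray("wrist",(st[k][0]+st[k][2]/2,st[k][1]+st[k][3]/2),z,c) for z in (6,)])
s=state();r=R.from_euler("xyz",s["ee_rot"],degrees=True)
b=ray("wrist",(318.4,245.5),s["ee_pos"][2]-13.4,c);print("bush in tool",r.inv().apply(b-s["ee_pos"]))
go((411,257,90,24),(411,257,41,24))
```

```text
posttop [411.45894047 257.89808905  26.        ]
[ 283   82   68   72 3653] [316.35039693 117.45250479] [array([412.271681  , 257.55812175,   6.        ])]
bush in tool [ 3.36218601 -0.67738439 13.40429649]
shift [ 0.1561 -0.0073  0.1533] turn [ 0.0006 -0.0009  0.0018] rows>= 3.0
shift [ 0.156  -0.0074  0.2513] turn [ 0.0006 -0.0009  0.0018] rows>= 4.0
```

```bash
python3 -m jog '0.08 -0.003 0 0 0 0;0.152 -0.006 0.05 0 0 0;0.152 -0.006 0.12 0 0 0;0.152 -0.006 0.12 0 0 0;0.152 -0.006 0.12 0 0 0;0.152 -0.006 0.17 0 0 0;0.152 -0.006 0.2 0 0 0;0.152 -0.006 0.22 0 0 0;0.152 -0.006 0.235 0 0 0;0.152 -0.006 0.245 0 0 0;0.152 -0.006 0.245 0 0 0;0.152 -0.006 0.245 0 0 0'
python3 - <<'E'
from h import *
look("bush_mid","w4")
E
```

```text
time_s: 7.17
ee_pos: [409.9, 255.8, 45.1]
ee_rot: [180.0, -0.2, 24.2]
force: [-0.1, -0.1, -1.3]
gripper_width: 50.1
bush_mid 0.83 [321.5 247.3] [407.5 253.4  20. ]
7.2667 [410.  255.9  45.1] [179.96  -0.2   24.16]
```

View pics/w4.png

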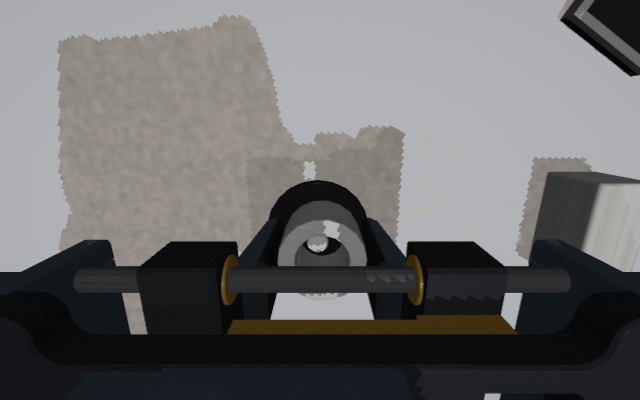

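The post shows inside the bore at about (318,243). I'll lower the last 6 mm in small steps.

```bash
python3 -m jog '0 0 0.004 0 0 0;0 0 0.008 0 0 0;0 0 0.011 0 0 0;0 0 0.013 0 0 0;0 0 0.013 0 0 0;0 0 0.013 0 0 0'
python3 -m jog '0 0 0 0 0 0;0 0 0 0 0 0;0 0 0 0 0 0'
python3 - <<'E'
from h import *
look("bush_mid","w5")
E
```

```text
time_s: 7.77
ee_pos: [410.2, 256.0, 39.3]
ee_rot: [180.0, -0.2, 24.2]
force: [-2.5, -1.5, 7.0]
gripper_width: 50.2
time_s: 8.02
ee_pos: [410.3, 256.1, 39.4]
ee_rot: [180.0, -0.2, 24.2]
force: [-0.5, 0.1, 0.8]
gripper_width: 50.2
bush_mid 0.71 [319.1 248.8] [408.7 255.7  20. ]
8.1167 [410.3 256.1  39.4] [179.97  -0.23  24.16]
```

```bash
python3 -m jog '0 0 0 0 0 0;0 0 0 0 0 0;0 0 0 0 0 0;0 0 0 0 0 0;0 0 0 0 0 0;0 0 -0.06 0 0 0;0 0 -0.14 0 0 0;0 0 -0.22 0 0 0;0 0 -0.3 0 0 0;0 0 -0.37 0 0 0;0 0 -0.37 0 0 0' 1
python3 - <<'E'
from h import *
look("bush_mid post_base_seat","w6")
go((545,398,225,24))
E
```

```text
time_s: 9.03
ee_pos: [413.0, 257.9, 231.7]
ee_rot: [-179.9, -1.1, 24.2]
force: [1.4, 0.1, -0.6]
gripper_width: 90.9
bush_mid 0.95 [322.1 189.6] [408.8 254.6  20. ]
post_base_seat 0.88 [318.7 184.1] [414.7 262.   26. ]
post_base_seat 0.34 [457.1 180.7] [489.9 104.9  26. ]
9.1833 [409.1 255.6 224. ] [179.96  -0.2   24.17]
shift [ 0.3645 -0.1486 -0.0009] turn [ 0.0004 -0.0022  0.0018] rows>= 5.0
```

View pics/w6.png

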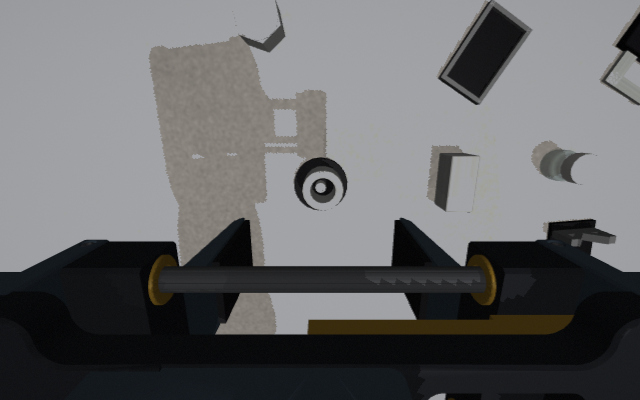

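The bush sits over the post: disc and bush are concentric near (321,187). Next is the hex piece.

```bash
python3 -m jog '0.364 -0.148 0 0 0 0;0.364 -0.148 0 0 0 0;0.364 -0.148 0 0 0 0;0.364 -0.148 0 0 0 0;0.364 -0.148 0 0 0 0;0.364 -0.148 0 0 0 0;0.364 -0.148 0 0 0 0;0.364 -0.148 0 0 0 0'
python3 - <<'E'
from h import *
f,c=look("hexbar_mid","w7")
cv2.imwrite("pics/w7c.png",cv2.resize(f[120:250,250:410,::-1],(640,520),interpolation=cv2.INTER_CUBIC))
np.save("w7cal.npy",c,allow_pickle=True)
E
```

```text
time_s: 9.85
ee_pos: [543.7, 396.7, 222.1]
ee_rot: [179.9, 0.1, 24.2]
force: [1.0, 0.7, 0.2]
gripper_width: 91.1
hexbar_mid 0.74 [325.9 175.3] [556.4 395.1  20. ]
9.95 [543.8 396.5 223.8] [ 1.7993e+02 -7.0000e-02  2.4150e+01]
```

View pics/w7c.png

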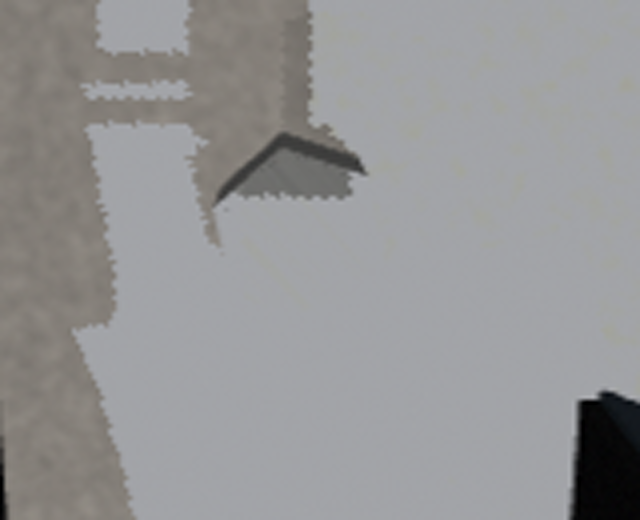

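```bash
cat > hexfit.py <<'E'
from h import *
from scipy.optimize import least_squares
c=np.load("w7cal.npy",allow_pickle=True).item()
px=np.array([(222,200),(284,150),(358,177),(215,205),(282,132),(367,173)])/4+[250,120]
print(np.round([ray("wrist",p,z,c) for p,z in zip(px,[40]*3+[0]*3)],1))
def verts(p):
    a=p[2]+np.radians([60,0,-60]); v=np.c_[p[0]+26.56*np.cos(a),p[1]+26.56*np.sin(a)]
    return np.r_[np.c_[v,[40]*3],np.c_[v,[0]*3]]
for y0 in (0.,.5,1.):
    r=least_squares(lambda p:(proj("wrist",verts(p),c)-px).ravel(),[556,395,y0],x_scale=[1,1,.05])
    print(np.round(r.x[:2],1),"vertex yaw",np.degrees(r.x[2]),"flat normals",(np.degrees(r.x[2])+30)%60,r.cost,np.round(r.fun.reshape(-1,2),1).tolist())
E
python3 hexfit.py
```

```text
[[555.8 421.2  40. ]
 [576.4 410.6  40. ]
 [578.  388.   40. ]
 [546.1 421.9   0. ]
 [576.7 411.6   0. ]
 [575.9 381.1   0. ]]
[553.8 395.7] vertex yaw 34.68342760632644 flat normals 4.683427606326433 24.993562615119792 [[-2.2, 2.9], [-0.4, 0.5], [2.7, 1.4], [1.4, -3.9], [0.2, 1.0], [-1.7, -2.4]]
[553.8 395.7] vertex yaw 34.6834368706531 flat normals 4.683436870653097 24.993562615097286 [[-2.2, 2.9], [-0.4, 0.5], [2.7, 1.4], [1.4, -3.9], [0.2, 1.0], [-1.7, -2.4]]
[553.8 395.7] vertex yaw 34.68344101136948 flat normals 4.6834410113694815 24.99356261510006 [[-2.2, 2.9], [-0.4, 0.5], [2.7, 1.4], [1.4, -3.9], [0.2, 1.0], [-1.7, -2.4]]
```

Run:
```python
from h import *
go((554,398,90,34),(554,398,32,34))
```

```text
shift [0.0195 0.0053 0.2677] turn [ 0.0008 -0.0007 -0.1095] rows>= 4.0
shift [0.0194 0.0052 0.3837] turn [ 0.0008 -0.0007 -0.1095] rows>= 5.0
```

```bash
python3 -m jog '0.019 0.005 0.1 0 0 -0.07;0.019 0.005 0.18 0 0 -0.11;0.019 0.005 0.26 0 0 -0.11;0.019 0.005 0.32 0 0 -0.11;0.019 0.005 0.36 0 0 -0.11;0.019 0.005 0.383 0 0 -0.11;0.019 0.005 0.383 0 0 -0.11;0.019 0.005 0.383 0 0 -0.11;0.019 0.005 0.383 0 0 -0.11'
python3 -m jog '0 0 0 0 0 0;0 0 0 0 0 0;0 0 0 0 0 0;0 0 0 0 0 0;0 0 0 0 0 0;0 0 0 0 0 0;0 0 0 0 0 0;0 0 0 0 0 0' -1 25
python3 - <<'E'
from h import *
f,c=look("hexbar_mid","w8")
s=state();r=R.from_euler("xyz",s["ee_rot"],degrees=True)
for q in tip_of("hexbar_mid","wrist")[:1]: print("in tool",r.inv().apply(ray("wrist",q["location"],20,c)-s["ee_pos"]))
go((545,380,170,34),(450,-80,170,0),(400,-190,170,-30))
E
```

```text
time_s: 10.7
ee_pos: [555.0, 398.7, 34.9]
ee_rot: [179.9, -0.3, 34.0]
force: [0.6, 0.4, 0.1]
gripper_width: 90.8
time_s: 11.37
ee_pos: [554.9, 398.6, 34.8]
ee_rot: [179.9, -0.3, 34.0]
force: [0.2, 0.2, -0.3]
gripper_width: 46.5
hexbar_mid 0.95 [325.5 250.6] [556.4 394.9  20. ]
11.4667 [554.9 398.6  34.8] [179.92  -0.28  34.04]
in tool [-0.97167611  3.82846449 14.77100969]
shift [-0.0359  0.0201 -0.2706] turn [ 0.0009 -0.0032  0.0004] rows>= 4.0
shift [-0.7083  0.6761 -0.273 ] turn [-1.000e-04 -3.400e-03  3.782e-01] rows>= 13.0
shift [-0.9143  0.8025 -0.2738] turn [-0.001  -0.0033  0.7115] rows>= 15.0
```

View pics/w8.png

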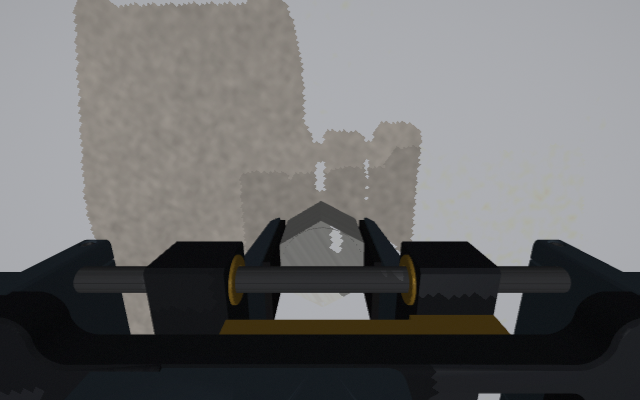

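```bash
python3 -m jog '0 0 -0.04 0 0 0;0 0 -0.1 0 0 0;0 0 -0.18 0 0 0;-0.02 0.02 -0.27 0 0 0;-0.06 0.06 -0.27 0 0 0.1;-0.7 0.58 -0.27 0 0 0.5;-0.7 0.58 -0.27 0 0 0.5;-0.7 0.58 -0.27 0 0 0.5;-0.7 0.58 -0.27 0 0 0.5;-0.7 0.58 -0.27 0 0 0.5;-0.7 0.58 -0.27 0 0 0.5;-0.7 0.58 -0.27 0 0 0.5;-0.7 0.58 -0.27 0 0 0.5;-0.7 0.58 -0.27 0 0 0.5;-0.7 0.58 -0.27 0 0 0.5;-0.7 0.58 -0.27 0 0 0.5;-0.7 0.58 -0.27 0 0 0.5'
python3 - <<'E'
from h import *
go((330,-215,172,-30))
E
```

```text
time_s: 12.93
ee_pos: [425.8, -39.3, 168.3]
ee_rot: [-179.8, -0.2, -11.2]
force: [0.3, 0.3, -2.2]
gripper_width: 46.0
shift [-0.1195  0.382  -0.0089] turn [-0.0022 -0.0023  0.2087] rows>= 5.0
```

```bash
python3 -m jog '-0.12 0.38 0 0 0 0.21;-0.12 0.38 0 0 0 0.21;-0.12 0.38 0 0 0 0.21;-0.12 0.38 0 0 0 0.21;-0.12 0.38 0 0 0 0.21;-0.12 0.38 0 0 0 0.21;-0.12 0.38 0 0 0 0.21;-0.12 0.38 0 0 0 0.21'
python3 - <<'E'
from h import *
f,c=look("hex_tray_seat cradle_seat shaft_mid","w9")
np.save("w9cal.npy",c,allow_pickle=True)
s=state();print(s["ee_pos"],s["ee_rot"])
E
```

```text
time_s: 13.6
ee_pos: [330.7, -213.1, 167.4]
ee_rot: [-179.7, -0.2, -30.1]
force: [-0.0, -0.1, -2.4]
gripper_width: 46.5
hex_tray_seat 0.83 [331.4 111.1] [ 401.3 -263.9   25. ]
cradle_seat 0.59 [167.2 141.6] [ 456.1 -113.1   36. ]
13.8 [ 330.7 -212.8  167.5] [-1.7976e+02 -1.6000e-01 -2.9960e+01]
[ 330.73463614 -212.75697855  167.48628059] [-1.79755618e+02 -1.61599551e-01 -2.99601851e+01]
```

View pics/w9.png

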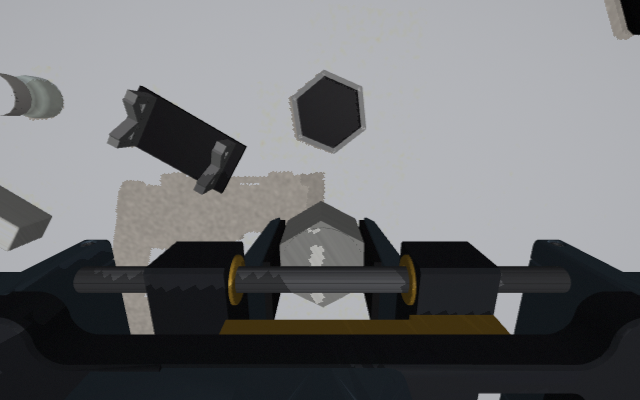

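Run:
```python
from h import *
c=np.load("w9cal.npy",allow_pickle=True).item()
f=cv2.imread("pics/w9.png")
# inner dark floor polygon + outer hand-read corners
g=f.max(2);m=np.zeros_like(g);m[60:160,280:375]=(g[60:160,280:375]<60)*255
n,l,st,ce=cv2.connectedComponentsWithStats(m);k=1+np.argmax(st[1:,4])
print("floor",st[k],ce[k],ray("wrist",ce[k],7,c))
o=np.array([(325,70),(363,88),(366,128),(333,152),(296,137),(290,97)],float)
w=np.array([ray("wrist",p,10,c)[:2] for p in o]);print("outer",w.mean(0),np.linalg.norm(w-w.mean(0),axis=1).round(1))
a=np.degrees(np.arctan2(*(w-w.mean(0)).T[::-1]));print("vertex yaw mod60",np.round(a%60,1))
p=np.array([330.7,-212.8,167.5]);r=R.from_euler("xyz",[-179.76,-.16,-29.96],degrees=True)
for px,z in(((321,227),172.7),((321,202),132.7),((322.6,307),132.7)): print("apex tool",r.inv().apply(ray("wrist",px,z,c)-p).round(1))
```

```text
floor [ 297   76   64   72 3274] [328.85949908 111.75565058] [ 402.24831529 -262.00945095    7.        ]
outer [ 401.39096003 -261.38267248] [40.4 41.4 41.4 40.  41.8 42. ]
vertex yaw mod60 [35.5 34.7 38.5 36.6 35.3 38.7]
apex tool [23.5 -0.  -5.1]
apex tool [25.8 -0.2 34.9]
apex tool [-55.1   0.7  34.6]
```

Run:
```python
from h import *
go((403.5,-262,90,-23.5),(403.5,-262,46,-23.5))
```

```text
shift [0.1748 0.0133 0.1554] turn [-0.0026 -0.0019 -0.0718] rows>= 3.0
shift [0.1746 0.0137 0.2434] turn [-0.0026 -0.0019 -0.0718] rows>= 4.0
```

```bash
python3 -m jog '0.09 0.005 0 0 0 -0.04;0.175 0.0135 0.05 -0.0026 -0.002 -0.072;0.175 0.0135 0.12 -0.0026 -0.002 -0.072;0.175 0.0135 0.12 -0.0026 -0.002 -0.072;0.175 0.0135 0.12 -0.0026 -0.002 -0.072;0.175 0.0135 0.17 -0.0026 -0.002 -0.072;0.175 0.0135 0.2 -0.0026 -0.002 -0.072;0.175 0.0135 0.23 -0.0026 -0.002 -0.072;0.175 0.0135 0.243 -0.0026 -0.002 -0.072;0.175 0.0135 0.243 -0.0026 -0.002 -0.072;0.175 0.0135 0.243 -0.0026 -0.002 -0.072'
python3 - <<'E'
from h import *
look("hexbar_mid","w10")
E
```

```text
time_s: 14.72
ee_pos: [404.3, -262.1, 47.5]
ee_rot: [180.0, -0.1, -23.4]
force: [0.2, 0.1, -1.7]
gripper_width: 46.2
hexbar_mid 0.64 [322.4 246.7] [ 401.1 -261.3   20. ]
14.8167 [ 404.6 -262.4   47.7] [ 1.7997e+02 -1.6000e-01 -2.3460e+01]
```

View pics/w10.png

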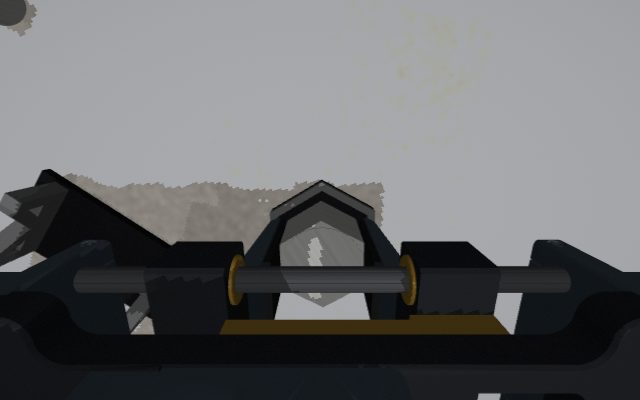

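The piece and the tray line up, with their apexes both at column 321. I'll lower it.

```bash
python3 -m jog '0 0 0.004 0 0 0;0 0 0.008 0 0 0;0 0 0.012 0 0 0;0 0 0.015 0 0 0;0 0 0.017 0 0 0;0 0 0.017 0 0 0;0 0 0.017 0 0 0'
python3 -m jog '0 0 0 0 0 0;0 0 0 0 0 0'
```

```text
time_s: 15.4
ee_pos: [404.5, -262.4, 39.7]
ee_rot: [180.0, -0.2, -23.5]
force: [-1.2, 0.6, 5.9]
gripper_width: 46.3
time_s: 15.57
ee_pos: [404.6, -262.5, 39.7]
ee_rot: [180.0, -0.2, -23.5]
force: [-0.1, 1.6, 1.1]
gripper_width: 45.8
```

```bash
python3 -m jog '0 0 0 0 0 0;0 0 0 0 0 0;0 0 0 0 0 0;0 0 0 0 0 0;0 0 0 0 0 0;0 0 -0.06 0 0 0;0 0 -0.14 0 0 0;0 0 -0.22 0 0 0;0 0 -0.3 0 0 0;0 0 -0.4 0 0 0;0 0 -0.4 0 0 0' 1
python3 - <<'E'
from h import *
look("hexbar_mid hex_tray_seat","w11")
go((560,-115,240,28))
E
```

```text
time_s: 16.48
ee_pos: [406.8, -264.0, 246.8]
ee_rot: [179.8, -0.9, -23.5]
force: [0.4, -0.9, 0.8]
gripper_width: 91.4
hexbar_mid 0.8 [322.9 188.4] [ 399.4 -263.1   20. ]
hexbar_mid 0.52 [128.2  39.7] [ 656.1 -123.8   20. ]
hex_tray_seat 0.2 [ 57.9 235.5] [485.6  99.   25. ]
16.6333 [ 404.  -262.1  239.8] [179.96  -0.22 -23.47]
shift [ 1.691e-01 -3.941e-01  1.000e-04] turn [ 0.0015 -0.0021 -0.5719] rows>= 8.0
```

```bash
python3 -m jog '0.169 -0.394 0 0 0 -0.572;0.169 -0.394 0 0 0 -0.572;0.169 -0.394 0 0 0 -0.572;0.169 -0.394 0 0 0 -0.572;0.169 -0.394 0 0 0 -0.572;0.169 -0.394 0 0 0 -0.572;0.169 -0.394 0 0 0 -0.572;0.169 -0.394 0 0 0 -0.572;0.169 -0.394 0 0 0 -0.572;0.169 -0.394 0 0 0 -0.572'
python3 - <<'E'
from h import *
f,c=look("shaft_mid cradle_seat block_mid oblong_tray_seat jar caliper","w12")
np.save("w12cal.npy",c,allow_pickle=True)
a=f[:,:,::-1][:240]; cv2.imwrite("pics/w12c.png",cv2.resize(a[:,120:520],(800,480),interpolation=cv2.INTER_CUBIC))
E
```

```text
time_s: 17.47
ee_pos: [559.1, -115.2, 238.4]
ee_rot: [179.9, 0.0, 27.8]
force: [-1.3, -0.5, -1.4]
gripper_width: 91.2
shaft_mid 0.96 [362.5 117.2] [ 654.4 -123.7   17. ]
cradle_seat 0.7 [282.  249.3] [ 456.2 -111.2   36. ]
block_mid 0.6 [143.1 151.8] [487.9 101.7  20. ]
oblong_tray_seat 0.91 [142.4  15.1] [634.3 147.5  25. ]
jar 0.74 [361.1 319.7] [ 386.9 -278.3   -0. ]
jar 0.61 [252.6 138.9] [564. -11.   0.]
17.8167 [ 559.8 -115.3  240.2] [ 1.7979e+02 -1.2000e-01  2.7960e+01]
```

View pics/w12c.png

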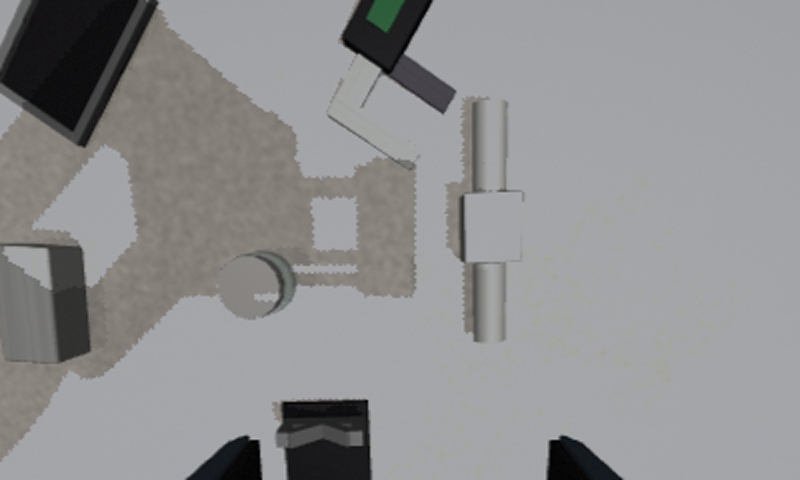

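Run:
```python
from h import *
c=np.load("w12cal.npy",allow_pickle=True).item()
P=lambda u,v,z:ray("wrist",(u/2+120-.25,v/2-.25),z,c)
a,b=P(490,100,17),P(489,341,20);print(a,b,np.linalg.norm(a-b),np.degrees(np.arctan2(*(a-b)[1::-1])),"mid",(a+b)/2)
q=[P(u,v,34) for u,v in((464,192),(521,192),(522,262),(464,262))];print("collar",np.mean(q,0))
for e in((q[0]-q[3]),(q[1]-q[2]),(q[0]-q[1]),(q[3]-q[2])):print(np.linalg.norm(e),np.degrees(np.arctan2(e[1],e[0])))
m=np.mean(q,0);go((m[0],m[1],110,28.2),(m[0],m[1],26,28.2))
```

```text
[721.17123767 -88.20430092  17.        ] [ 598.27972427 -158.2708839    20.        ] 141.49434658357987 29.689621856606134 mid [ 659.72548097 -123.23759241   18.5       ]
collar [ 658.82694467 -123.41696134   34.        ]
39.461358057233305 29.421784717432942
39.54425081509397 31.83094270880961
33.034003204062785 117.79455515613661
34.69695065776639 117.79336847966863
shift [0.1668 0.1062 0.261 ] turn [ 0.0023 -0.0013 -0.0027] rows>= 4.0
shift [0.1665 0.1056 0.429 ] turn [ 0.0023 -0.0013 -0.0027] rows>= 6.0
```

```bash
python3 -m jog '0.1 0.06 0.06 0 0 -0.017;0.167 0.105 0.13 0 0 -0.017;0.167 0.105 0.2 0 0 -0.017;0.167 0.105 0.26 0 0 -0.017;0.167 0.105 0.32 0 0 -0.017;0.167 0.105 0.38 0 0 -0.017;0.167 0.105 0.41 0 0 -0.017;0.167 0.105 0.431 0 0 -0.017;0.167 0.105 0.431 0 0 -0.017;0.167 0.105 0.431 0 0 -0.017;0.167 0.105 0.431 0 0 -0.017'
python3 -m jog '0 0 0 0 0 0;0 0 0 0 0 0;0 0 0 0 0 0;0 0 0 0 0 0;0 0 0 0 0 0;0 0 0 0 0 0;0 0 0 0 0 0;0 0 0 0 0 0;0 0 0 0 0 0' -1 30
python3 - <<'E'
from h import *
f,c=look("shaft_mid caliper","w13")
go((658,-123,150,29.5),(375,-152,170,28),(448,-112,150,28))
E
```

```text
time_s: 18.73
ee_pos: [659.8, -123.3, 26.1]
ee_rot: [179.7, -0.2, 29.5]
force: [0.6, -0.3, -0.6]
gripper_width: 91.1
time_s: 19.48
ee_pos: [659.6, -123.1, 26.0]
ee_rot: [179.7, -0.2, 29.5]
force: [-0.9, 2.9, 0.7]
gripper_width: 34.2
shaft_mid 0.59 [321.  253.9] [ 660.  -124.1   17. ]
19.6333 [ 659.7 -123.1   26. ] [179.73  -0.21  29.46]
shift [-0.0019 -0.0006 -0.248 ] turn [ 0.003  -0.0023 -0.0004] rows>= 3.0
shift [-0.5231 -0.2283 -0.2909] turn [ 0.003  -0.0023  0.0163] rows>= 8.0
shift [-0.3568 -0.2263 -0.2503] turn [ 0.003  -0.0023  0.0163] rows>= 6.0
```

View pics/w13.png

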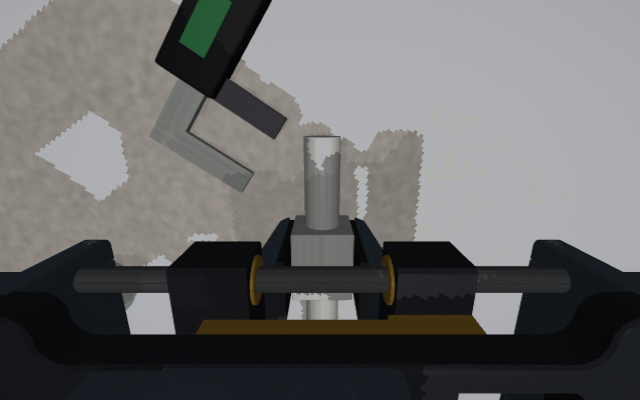

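```bash
python3 - <<'E'
from h import *
go((443,-229,175,29.5))
E
python3 -m jog '0 0 -0.04 0 0 0;0 0 -0.1 0 0 0;0 0 -0.18 0 0 0;0 0 -0.25 0 0 0;-0.04 -0.01 -0.29 0 0 0;-0.12 -0.04 -0.29 0 0 0;-0.2 -0.06 -0.29 0 0 0;-0.27 -0.02 -0.29 0 0 0;-0.34 -0.02 -0.29 0 0 0;-0.4 -0.02 -0.29 0 0 0;-0.48 -0.03 -0.29 0 0 0;-0.48 -0.03 -0.29 0 0 0;-0.48 -0.03 -0.29 0 0 0'
python3 - <<'E'
from h import *
f,c=look("cradle_seat hexbar_mid hex_tray_seat","w14")
np.save("w14cal.npy",c,allow_pickle=True)
cv2.imwrite("pics/w14c.png",cv2.resize(f[:300,:400,::-1],(800,600),interpolation=cv2.INTER_CUBIC))
E
```

```text
shift [-0.4804 -0.0273 -0.2998] turn [ 0.003  -0.0023 -0.0004] rows>= 7.0
time_s: 20.72
ee_pos: [440.6, -228.2, 170.0]
ee_rot: [179.8, -0.2, 29.3]
force: [0.6, 0.0, -1.5]
gripper_width: 34.1
cradle_seat 0.95 [218.1 127.9] [ 454.6 -109.1   36. ]
20.9167 [ 443.6 -227.5  170.1] [179.7   -0.24  29.52]
```

View pics/w14c.png

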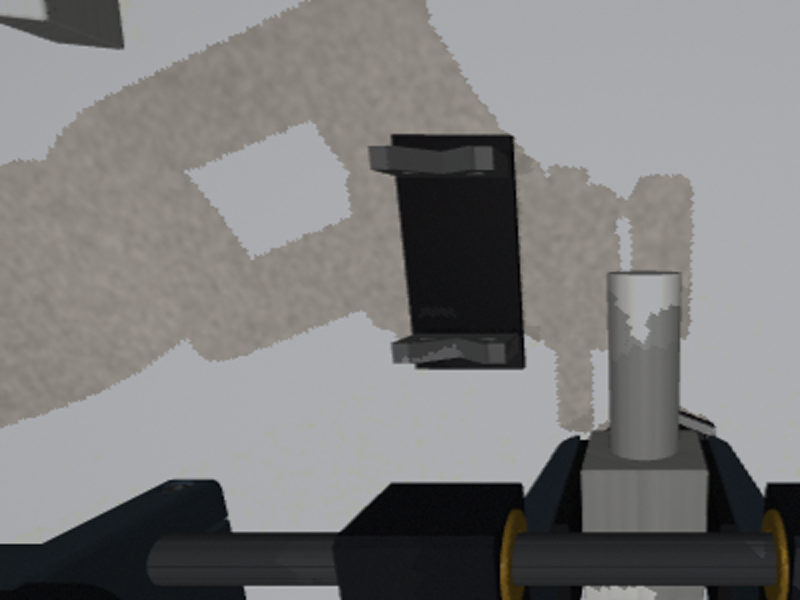

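Run:
```python
from h import *
c=np.load("w14cal.npy",allow_pickle=True).item()
P=lambda u,v,z:ray("wrist",(u/2-.25,v/2-.25),z,c)
q=[P(u,v,6) for u,v in((392,135),(513,135),(525,368),(416,369))];print(np.round(q,1).tolist(),"centre",np.mean(q,0))
for e in((q[0]-q[3]),(q[1]-q[2]),(q[0]-q[1]),(q[3]-q[2])):print(np.linalg.norm(e),np.degrees(np.arctan2(e[1],e[0])))
p=np.array([443.6,-227.5,170.1]);r=R.from_euler("xyz",[179.7,-.24,29.52],degrees=True)
f=cv2.imread("pics/w14.png")
# shaft in hand: axis z = tcp-9
e=P(645,272,161+9);k=P(645,450,161);print("end,journal root in tool",r.inv().apply(e-p),r.inv().apply(k-p))
# prediction check: project cradle model corners
m=np.mean(q,0);y=np.radians(27.5)
go((m[0],m[1],100,28))
```

```text
[[492.1, -57.0, 6.0], [521.7, -109.8, 6.0], [417.4, -167.5, 6.0], [387.3, -114.9, 6.0]] centre [ 454.60066001 -112.31038984    6.        ]
119.6728113437573 28.90156318082473
119.16557933203836 28.959442174057628
60.518916352312864 119.2823872997486
60.644779008457924 119.76090482900786
end,journal root in tool [66.7320047   1.18485059  0.385738  ] [15.4743713   0.96792177  9.17009281]
shift [ 0.1321 -0.1904  0.1397] turn [ 0.0033 -0.0027  0.0169] rows>= 4.0
```

Run:
```python
from h import *
go((455.9,-111.6,63,29.1))
```

```text
shift [ 0.1348 -0.1907  0.2137] turn [ 0.0033 -0.0026  0.0047] rows>= 4.0
```

```bash
python3 -m jog '0.05 -0.07 0 0 0 0;0.1 -0.14 0 0 0 0;0.135 -0.19 0 0.003 -0.003 0.005;0.135 -0.191 0.04 0.003 -0.003 0.005;0.135 -0.191 0.1 0.003 -0.003 0.005;0.135 -0.191 0.16 0.003 -0.003 0.005;0.135 -0.191 0.2 0.003 -0.003 0.005;0.135 -0.191 0.214 0.003 -0.003 0.005;0.135 -0.191 0.214 0.003 -0.003 0.005;0.135 -0.191 0.214 0.003 -0.003 0.005'
python3 - <<'E'
from h import *
f,c=look("cradle_seat shaft_mid","w15")
g=grab_frame("side")
a=cv2.resize(f[60:340,160:480,::-1],(480,420));b=cv2.resize(g[145:215,335:415,::-1],(320,280),interpolation=cv2.INTER_CUBIC)
o=np.zeros((420,800,3),np.uint8);o[:,:480]=a;o[:280,480:]=b;cv2.imwrite("pics/w15c.png",o)
E
```

```text
time_s: 21.75
ee_pos: [457.0, -111.3, 63.2]
ee_rot: [179.9, 0.0, 29.1]
force: [0.7, -0.5, -1.7]
gripper_width: 33.7
cradle_seat 0.55 [270.1  18. ] [558.1 -24.9  36. ]
21.9 [ 457.2 -111.7   64.2] [ 1.7984e+02 -1.0000e-01  2.9080e+01]
```

View pics/w15c.png

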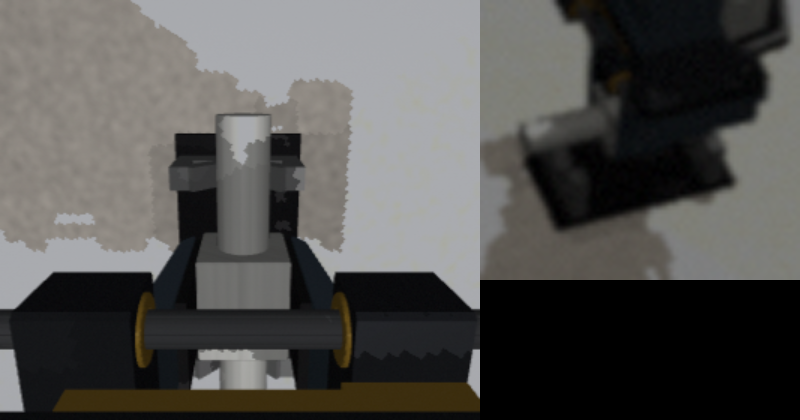

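The shaft runs parallel to the cradle but about 2 mm to the right: its axis is at column 243 and the upright's centre at 237–238. I'll shift it and lower.

```bash
python3 -m jog '0 -0.004 0.005 0 0 0;0 -0.004 0.012 0 0 0;0 -0.004 0.02 0 0 0;0 -0.004 0.026 0 0 0;0 -0.004 0.03 0 0 0;0 -0.004 0.034 0 0 0;0 -0.004 0.037 0 0 0;0 -0.004 0.039 0 0 0;0 -0.004 0.039 0 0 0'
python3 -m jog '0 0 0 0 0 0;0 0 0 0 0 0'
```

```text
time_s: 22.7
ee_pos: [455.9, -109.9, 45.6]
ee_rot: [179.9, -0.1, 29.1]
force: [-4.2, 2.2, 8.7]
gripper_width: 33.9
time_s: 22.87
ee_pos: [456.1, -109.9, 45.8]
ee_rot: [179.8, -0.1, 29.1]
force: [-1.2, 0.1, 2.7]
gripper_width: 33.9
```

```bash
python3 -m jog '0 0 0 0 0 0;0 0 0 0 0 0;0 0 0 0 0 0;0 0 0 0 0 0;0 0 0 0 0 0;0 0 -0.06 0 0 0;0 0 -0.14 0 0 0;0 0 -0.22 0 0 0;0 0 -0.3 0 0 0;0 0 -0.38 0 0 0;0 0 -0.38 0 0 0' 1
python3 - <<'E'
from h import *
look("shaft_mid cradle_seat","w16")
c=calibration("wrist");s=state();r=R.from_euler("xyz",s["ee_rot"],degrees=True)
M=cv2.Rodrigues(np.array(c["rvec"],float))[0];o=r.inv().apply(-M.T@np.array(c["tvec"]).ravel()-s["ee_pos"]);A=M@r.as_matrix()
def cal(p,e):
    r=R.from_euler("xyz",e,degrees=True);M=A@r.as_matrix().T
    return dict(mtx=c["mtx"],rvec=cv2.Rodrigues(M)[0],tvec=-M@(np.array(p)+r.apply(o)))
for nm,cc,px in(("w3",cal([341.1,221.8,166.5],[179.95,-.08,24.16]),((491,70),(528,70),(513,149),(482,149))),
          ("w6",cal([409.1,255.6,224],[179.96,-.2,24.17]),((450,153),(479,154),(473,211),(448,210)))):
    q=np.array([ray("wrist",p,40,cc) for p in px]);print(nm,q.mean(0),[ (round(np.linalg.norm(e),1),round(np.degrees(np.arctan2(e[1],e[0])),1)) for e in(q[0]-q[3],q[1]-q[2],q[0]-q[1],q[3]-q[2])])
go((500,105,240,24))
E
```

```text
time_s: 23.78
ee_pos: [459.7, -110.7, 243.7]
ee_rot: [179.2, -0.8, 29.1]
force: [0.8, -0.3, -0.1]
gripper_width: 91.1
shaft_mid 0.85 [316.5 191.1] [ 447.9 -114.1   17. ]
shaft_mid 0.73 [176.6  76.8] [490.7 102.5  17. ]
cradle_seat 0.82 [315.5 190.3] [ 452.2 -110.4   36. ]
23.9333 [ 455.2 -109.6  235.6] [ 1.7984e+02 -1.1000e-01  2.9070e+01]
w3 [487.54853081 103.71098384  40.        ] [(np.float64(69.0), np.float64(26.1)), (np.float64(69.0), np.float64(23.4)), (np.float64(32.7), np.float64(114.1)), (np.float64(29.4), np.float64(114.1))]
w6 [483.44445648 104.96970097  40.        ] [(np.float64(69.0), np.float64(28.9)), (np.float64(68.9), np.float64(26.5)), (np.float64(33.5), np.float64(112.2)), (np.float64(30.6), np.float64(111.8))]
shift [ 0.2869 -0.3315 -0.0091] turn [ 0.0017 -0.0013  0.0564] rows>= 6.0
```

```bash
python3 -m jog '0.25 -0.33 0 0 0 0.054;0.25 -0.33 0 0 0 0.054;0.25 -0.33 0 0 0 0.054;0.25 -0.33 0 0 0 0.054;0.25 -0.33 0 0 0 0.054;0.25 -0.33 0 0 0 0.054;0.25 -0.33 0 0 0 0.054;0.25 -0.33 0 0 0 0.054;0.25 -0.33 0 0 0 0.054'
cat > fit.py <<'E'
from h import *
from scipy.optimize import minimize
f,c=look("block_mid oblong_tray_seat","w17")
g=cv2.GaussianBlur(cv2.cvtColor(f,cv2.COLOR_RGB2GRAY),(0,0),1.0).astype(float)
mag=np.hypot(cv2.Sobel(g,cv2.CV_64F,1,0),cv2.Sobel(g,cv2.CV_64F,0,1));mag=np.minimum(mag,60)
def outline(p,L,W,zs):
    t=np.linspace(-1,1,40);e=np.r_[np.c_[t*L/2,0*t+W/2],np.c_[t*L/2,0*t-W/2],np.c_[0*t+L/2,t*W/2],np.c_[0*t-L/2,t*W/2]]
    cs,sn=np.cos(p[2]),np.sin(p[2]);x=e@np.array([[cs,sn],[-sn,cs]])+p[:2]
    return np.vstack([np.c_[x,np.full(len(x),z)] for z in zs])
def score(p,*a):
    uv=proj("wrist",outline(p,*a),c);return -cv2.remap(mag,uv[:,0].astype(np.float32),uv[:,1].astype(np.float32),1).mean()
def fit(x0,y0,d0,*a):
    best=min(((score((x0+dx,y0+dy,np.radians(d0+da)),*a),dx,dy,da) for dx in range(-12,13,2) for dy in range(-12,13,2) for da in range(-8,9,2)))
    s=[x0+best[1],y0+best[2],np.radians(d0+best[3])]
    r=minimize(score,s,args=a,method="Nelder-Mead",options=dict(initial_simplex=[s,[s[0]+2,s[1],s[2]],[s[0],s[1]+2,s[2]],[s[0],s[1],s[2]+.04]]))
    return np.round(r.x[:2],1),round(np.degrees(r.x[2]),2),round(r.fun,1)
print("block",fit(488,102,24.5,70,34,(40,)),fit(488,102,24.5,70,34,(40,0)))
print("tray inner/outer",fit(634,147,-10.7,86,50,(10,)),fit(634,147,-10.7,96,60,(10,)))
go((488,102,240,24))
E
python3 fit.py
```

```text
time_s: 24.68
ee_pos: [483.6, 94.2, 234.3]
ee_rot: [179.9, 0.0, 24.1]
force: [-0.5, -0.1, -0.3]
gripper_width: 90.8
block_mid 0.55 [316.5 175.5] [489.4 102.4  20. ]
oblong_tray_seat 0.95 [334.   45.7] [633.8 144.5  25. ]
oblong_tray_seat 0.4 [418.4 157.3] [563.   -3.7  25. ]
24.8333 [484.1  94.1 235.2] [ 1.7985e+02 -9.0000e-02  2.4090e+01]
block (array([488.2, 102.1]), np.float64(24.41), np.float64(-51.0)) (array([487.3, 104. ]), np.float64(22.13), np.float64(-43.4))
tray inner/outer (array([635. , 143.6]), np.float64(-7.33), np.float64(-59.3)) (array([634.8, 145. ]), np.float64(-7.49), np.float64(-54.6))
shift [ 0.0136 -0.0112 -0.0096] turn [ 0.0017 -0.001   0.001 ] rows>= 1.0
```

```bash
python3 -m jog '0.0138 -0.0114 0.08 0 0 -0.003;0.0138 -0.0114 0.16 0 0 -0.003;0.0138 -0.0114 0.24 0 0 -0.003;0.0138 -0.0114 0.31 0 0 -0.003;0.0138 -0.0114 0.36 0 0 -0.003;0.0138 -0.0114 0.39 0 0 -0.003;0.0138 -0.0114 0.406 0 0 -0.003;0.0138 -0.0114 0.406 0 0 -0.003;0.0138 -0.0114 0.406 0 0 -0.003;0.0138 -0.0114 0.406 0 0 -0.003'
python3 -m jog '0 0 0 0 0 0;0 0 0 0 0 0;0 0 0 0 0 0;0 0 0 0 0 0;0 0 0 0 0 0;0 0 0 0 0 0;0 0 0 0 0 0;0 0 0 0 0 0;0 0 0 0 0 0' -1 30
python3 - <<'E'
from h import *
look("block_mid","w18")
go((488,102,120,24.4),(634.9,144.5,120,-7.4))
E
```

```text
time_s: 25.67
ee_pos: [489.7, 101.6, 33.4]
ee_rot: [179.8, -0.2, 24.3]
force: [-0.7, 0.1, 0.4]
gripper_width: 91.6
time_s: 26.42
ee_pos: [489.3, 102.0, 33.4]
ee_rot: [179.9, -0.2, 24.3]
force: [-1.8, 2.3, 1.5]
gripper_width: 34.1
block_mid 0.89 [325.1 251. ] [490.5  98.8  20. ]
26.5167 [489.3 102.   33.4] [179.86  -0.21  24.29]
shift [-0.0018 -0.0007 -0.1733] turn [ 0.0016 -0.0024 -0.0012] rows>= 3.0
shift [ 0.301   0.0427 -0.172 ] turn [ 0.0009 -0.0027  0.3522] rows>= 5.0
```

```bash
python3 -m jog '0 0 -0.04 0 0 0;0 0 -0.1 0 0 0;0 0 -0.17 0 0 0;0.06 0.01 -0.172 0 0 0.06;0.14 0.02 -0.172 0 0 0.14;0.22 0.03 -0.172 0 0 0.22;0.303 0.043 -0.172 0.001 -0.002 0.352;0.303 0.043 -0.172 0.001 -0.002 0.352;0.303 0.043 -0.172 0.001 -0.002 0.352;0.303 0.043 -0.172 0.001 -0.002 0.352;0.303 0.043 -0.172 0.001 -0.002 0.352'
python3 - <<'E'
from h import *
go((635.9,144.4,48,-7.4))
E
```

```text
time_s: 27.43
ee_pos: [634.3, 144.3, 119.1]
ee_rot: [180.0, 0.1, -7.3]
force: [-0.2, -0.3, -3.2]
gripper_width: 34.0
shift [ 0.0033 -0.0008  0.1422] turn [0.0005 0.001  0.0013] rows>= 2.0
```

```bash
python3 -m jog '0.003 0 0.03 0 0 0;0.003 0 0.08 0 0 0;0.003 0 0.12 0 0 0;0.003 0 0.142 0 0 0;0.003 0 0.15 0 0 0;0.003 0 0.156 0 0 0;0.003 0 0.16 0 0 0;0.003 0 0.163 0 0 0;0.003 0 0.163 0 0 0;0.003 0 0.163 0 0 0'
python3 -m jog '0 0 0 0 0 0;0 0 0 0 0 0'
python3 - <<'E'
from h import *
f,c=look("block_mid","w19");cv2.imwrite("pics/w19c.png",f[:,:,::-1])
E
```

```text
time_s: 28.27
ee_pos: [636.2, 144.1, 38.5]
ee_rot: [180.0, 0.0, -7.3]
force: [0.1, 0.1, -2.1]
gripper_width: 33.8
time_s: 28.43
ee_pos: [636.6, 144.2, 39.1]
ee_rot: [-180.0, -0.1, -7.3]
force: [0.7, 0.4, -3.5]
gripper_width: 34.0
28.5333 [636.3 144.2  38.8] [ 1.80e+02 -2.00e-02 -7.27e+00]
```

Underside is at about 5 mm, below the rim top, and not touching yet. I'll lower a little more, release and rise.

```bash
python3 -m jog '0 0 0.001 0 0 0;0 0 0.003 0 0 0;0 0 0.004 0 0 0;0 0 0.004 0 0 0'
python3 -m jog '0 0 0 0 0 0;0 0 0 0 0 0;0 0 0 0 0 0;0 0 0 0 0 0;0 0 0 0 0 0;0 0 0 0 0 0;0 0 -0.06 0 0 0;0 0 -0.14 0 0 0;0 0 -0.22 0 0 0;0 0 -0.3 0 0 0;0 0 -0.38 0 0 0;0 0 -0.4 0 0 0;-0.2 0 -0.4 0 0 0;-0.4 0 -0.4 0 0 0;-0.4 0 -0.4 0 0 0;-0.4 0 -0.4 0 0 0;-0.4 0 -0.4 0 0 0' 1
python3 - <<'E'
from h import *
f,c=look("block_mid oblong_tray_seat shaft_mid cradle_seat bush_mid","w20")
g=grab_frame("top")
for n in Z:
    print(n,[(round(q["confidence"],2),np.round(ray("top",q["location"],Z[n])[:2])) for q in tip_of(n,"top")[:1]])
o=np.zeros((600,800,3),np.uint8)
o[:300,:480]=cv2.resize(f[:,:,::-1],(480,300),interpolation=cv2.INTER_AREA)
o[300:,:]=cv2.resize(g[150:315,100:540,::-1],(800,300),interpolation=cv2.INTER_CUBIC)
s=grab_frame("side");o[:300,480:]=cv2.resize(s[130:350,250:430,::-1],(320,300),interpolation=cv2.INTER_CUBIC)
cv2.imwrite("pics/fin.png",o)
E
```

```text
time_s: 28.87
ee_pos: [636.3, 144.2, 38.4]
ee_rot: [-180.0, -0.0, -7.3]
force: [-4.3, -0.9, 6.2]
gripper_width: 34.1
time_s: 30.28
ee_pos: [434.5, 169.3, 237.7]
ee_rot: [180.0, 0.1, -7.3]
force: [-0.9, 1.0, 0.1]
gripper_width: 91.0
shaft_mid 0.95 [551.9 137.1] [ 453.9 -125.4   17. ]
bush_mid 0.67 [258.  206.9] [411.3 257.7  20. ]
30.5833 [439.1 169.6 238.4] [-1.7998e+02 -1.2000e-01 -7.2900e+00]
bush_mid [(0.44, array([419., 260.]))]
hexbar_mid [(0.78, array([ 406., -266.]))]
block_mid [(0.95, array([639., 143.]))]
shaft_mid [(0.85, array([ 451., -109.]))]
post_base_seat [(0.67, array([ 455., -115.]))]
hex_tray_seat [(0.78, array([ 407., -259.]))]
oblong_tray_seat [(0.88, array([632., 142.]))]
cradle_seat [(0.65, array([ 453., -106.]))]
jar [(0.53, array([564., -18.]))]
caliper [(0.81, array([787., -29.]))]
```

View pics/fin.png

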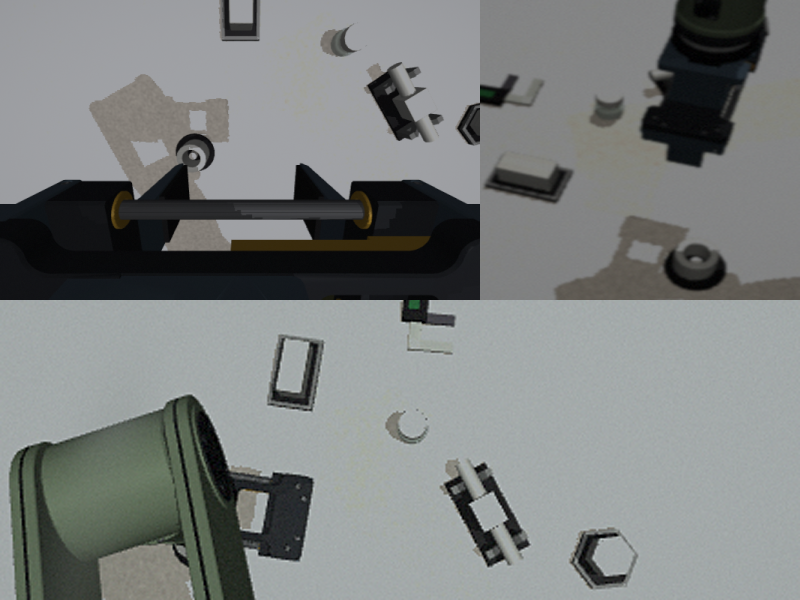

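```bash
python3 -c "
from h import *
print(job_done(),state()['time_s'])"
```

```text
the job is handed in; nothing more can be done
the job is handed in; nothing more can be done
```

All four parts are in their holders and the job is handed in, at about 31 s of the 106 s allowed. No verdict was given.

- **Bush, six-sided piece and block:** each was lowered until it touched the holder's floor, with a contact force of about 6–7 N. The tool height then matched the seated height to within about 0.1 mm.
- **Shaft:** it came to rest in the notches about 0.6–0.8 mm above nominal, with the collar between the uprights.
- **Last pictures (wrist, side, top):** bush over the post, six-sided piece and block inside their tray rims, shaft in both notches. The open gripper is well clear, about 240 mm up.
- **Jar and caliper:** neither was visibly moved.

Some of the last position readings disagreed:

- **Bush:** the top camera put it at (419, 260) with low confidence (0.44), partly behind the arm. The wrist camera gave (411, 258), against a post measured at about (412, 258).
- **Post:** the top camera's network placed the post at the cradle, which is a misdetection.
- **Shaft:** one wrist reading differed by about 13 mm in y, because I worked it out at the table-lying height.
- **Six-sided piece:** the network readings of the piece and its tray were 7 mm apart in the top view. The wrist check after placing put it about 3 mm from the tray's centre, so I did not correct it.

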